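# Square up the soap mould's end board

### The arm

A 6-joint arm with a two-finger parallel gripper is mounted at the origin on the work surface. World frame = base frame: x ahead of the robot, y to its left, z up, the work surface at z = 0. Lengths are in mm, angles in rad, forces in N, time in s.
With the tool pointing down it reaches from about 300 to 750 mm from the base axis. Payload 8.5 kg.
Tool frame: the origin (TCP) lies on the centre line of the jaws, within the pads' length; the fingertips stand 22 mm ahead of it and the grasp point (between the pads) lies 3 mm ahead of it; z points along the fingers, y is the line along which they close (so a half turn about z gives the same grasp; the last joint's range is limited). The gripper opens to 88 mm and grips with 3 to 60 N. Pads are 18 mm wide; open, the fingers measure 123 mm over their backs; the gripper's body (75 mm by 187 mm) begins 45 mm behind the grasp point.
Start: joints at [0.941, 0.381, 1.297, -0, 1.464, -0.215], TCP at [221.643, 503.344, 260.748] pointing down, gripper open.
Joint ranges: [-3.11, 3.11], [-0.89, 2.33], [0.22, 2.48], [-1.42, 4.56], [0.17, 2.85], [-2.88, 2.88]. Speed limits (rad/s): [2.39, 2.39, 3.14, 3.14, 3.14, 3.14].

### API

Orientations are given as a rotation vector (axis times angle).
In Python, from bench import bot, imaging gives the robot as it stands.
- The arm moves only by the tool move_arm, never from a script. Its argument "steps" is a list of rows, each a list of 4 numbers: the shift along the tool's x, y, z as a fraction of full scale, then the turn about the tool's z as a fraction of full scale. A call has 1 to 5 rows; each row shifts and turns the commanded pose from where the row before left it, along the tool's axes as they then stand; what a row does not reach is not made up. Full scale, the value 1, is 0.12 m for a shift and 45 degrees for a turn. A row lasts 1/10 s, in which the tool goes at most 50 mm and 8.59 degrees, less where a joint would pass 70% of its speed; a pose out of reach is approached as far as the arm can. A call with a number of a shift or a turn outside -1 to 1 is refused whole. A call with a gripper value outside its range is refused whole. "grip" is the opening in per cent of the stroke, from 0 (shut) to 100 (fully open), set as the call begins (left out, the last holds). The fingers move at their own pace and stop on an object; the grip force is fixed at half the most. Time passes only in rows, so rows that do not move let the fingers close. It gives the time, the measured TCP pose, the force, the opening and the grip force at its end, in the units of the state.
- bot.state(): the state, without advancing time (a new reading comes with each control period).
- imaging.camera(name): name is "scene" or "side" or "wrist"; returns a dict with "frame" (384x512x3 uint8, blue, green, red), "intrinsics" (3x3 intrinsics, pixels), "k1" (the pictures are not rectified: a ray, as slopes to the right and down, at radius r is drawn at 1 + k1 r^2 times it, then the intrinsics apply), "world_from_camera" (4x4, takes a point from camera to world coordinates). Camera axes: x right, y down, z forward; pixel columns grow to the right and rows downward; lengths in mm; the calibration is good to about 2 mm. A picture is of the moment at which its call begins. There is no depth.
- bot.hand_in(): hands the job in; it is judged then, once.
The state is a dict: "time": time; "joints": joint angles; "qd": joint speeds; "tau": joint torques, N m; "ee_pos": TCP position; "tool_rot": TCP orientation; "ft_force": force on the tool from outside, world axes, zero at the start; "moment": the same for the moment, N m; "width": opening from 0.0 (shut) to 1.0 (fully open); "finger_force": force on a finger pad.
Only numpy, scipy, OpenCV 4.12 (cv2) and the standard library are available. Lean on these libraries where they do the work, as an engineer would, in place of code of your own. Each camera call takes 0.05 s, during which the arm holds its last target. There are 200 camera calls.

### The job

Take the try square from the white board, stand it on the bed of the wooden soap mould and slide it gently against the leaning end board, pushing the board upright with the square alone. Keep light pressure on both faces for a good second to check that the stock sits flat on the bed and the blade lies flat on the end board with no gap, then stand the square back on the white board, leaving everything else where it is.

Things in the scene. Friction and masses are not known exactly. Their poses are not given: they have to be found in the camera images.
- mould: knock-down wooden soap mould, fixed to the table. Its origin is on the table at the centre of the underside of its bed; x points along the bed to the pivoting end board, y to the fixed long side, z up.
- mould_bed: the mould's plywood bed, 270 (x) by 190 (y) by 18 mm thick; origin and axes as the mould, so its top is 18 mm above the origin. On its +y edge stands a fixed side, 12 mm thick, 60 mm above the bed's top. The drop side along the -y edge is folded flat outside the bed, 13 mm high, 66 mm wide; the -x end is open. Over 30 N marks it: land at 3 mm/s or less.
- bed_corner (a point): middle of the corner to be checked: on the bed's top, half-way along the end board's foot (mould x = 135 mm, y = 0, z = 18 mm); axes as the mould. Light pressure means 4 to 14 N on the bed and 4 to 12 N on the board. Friction on the board can carry a downward push of half the push in, so bear down harder than in (say 12 N down, 7 N in), and ease off the downward push before drawing back
- end_board: pine end board, 12 mm thick, 188 mm wide (y), top 60 mm above the bed's top. Turns on two stiff bolts and stays where left (about 3 N at its top edge moves it; over 25 N spoils it). Origin on the pivot axis (along the mould's y), at half thickness, 8 mm below the bed's top, 6 mm beyond the bed's end; z up the board, x along its normal, out of the mould: parallel to the mould's x when square.
- end_board_face (a point): point on the end board's inner face, half-way across, 10 mm below its top edge; axes as the end board. The board starts leaning into the mould by 0.10 to 0.22 rad (top edge 6 to 15 mm too far in); upright, its inner face is flush with the bed's end, at mould x = 135 mm
- square: try square standing on its stock, about 0.16 kg. Stock: dark wood, brass strips, 120 (x) by 20 (y) by 34 mm high. Blade: steel, 3 mm thick (y), 25 mm wide (x), at the stock's +x end, up to 90 mm above the stock's underside, its outer edge flush with the stock's +x end. Underside and +x end make the right angle (bed, end board). Origin: centre of the underside; z up
- square_grip (a point): place to grip the stock from above, fingers closing along its y (20 mm thick): 75 mm back from the blade's outer edge, half-way up the stock (17 mm above its underside, 15 mm behind the square's origin); axes as the square
- tool_board: white plastic board, fixed, 260 mm (x) by 180 mm (y), 8 mm thick; origin at the centre of its underside. The square starts on it and goes back on it.
- spoon: bystander: small white measuring spoon lying on the white board, 110 mm long, 9 mm high
- jar: bystander: small jar standing on the open end of the mould's bed, 42 mm across, 48 mm high
- spare_end: bystander: the mould's other end board lying on the table, 188 by 75 by 12 mm
- spatula: bystander: red spatula lying on the table, about 235 mm long, 12 mm high
- pump_bottle: bystander: clear pump bottle, 60 mm across, 172 mm high
- jug: bystander: large measuring jug, 128 mm across, 150 mm high
There are look-alikes about, which are no part of the job. Of the things like the square, leave any that is turquoise; of the rest the smaller one is meant.

How it is judged:
By the outcome, as a careful person would: the job done as asked, in the order asked, and still so for the second after the job is handed in, with the robot touching nothing.
It also fails if it takes over 72 s, if anything falls off the work surface, if the arm or the gripper's body presses on something with over 40 N, if the wrist force passes 120 N, or if a joint passes its speed limit or range.

## Working session

There is one attempt and no reset: what is moved stays moved. The work goes in short steps, Python scripts to look and compute and a tool call to move; the robot and the scene stay as the last step left them, time stands still between calls to the robot, and variables do not carry over. Pictures are saved under pics/ and viewed, at most 10 in all, crops included, and the job is handed in when it is done.

Besides the shell and the picture viewer there is one more tool, called by a JSON object that holds its "name" and its "arguments". move_arm: Moves the arm, as the interface text tells. Its arguments: {"type":"object","properties":{"steps":{"type":"array"},"grip":{"type":"number"}},"required":["steps"]}

```bash
ls; mkdir -p pics; cat > h.py <<'E'
import numpy as np, cv2
from bench import bot, imaging
from scipy.spatial.transform import Rotation as R
def snap(n,f):
    c=imaging.camera(n); cv2.imwrite('pics/'+f+'.png',c['frame']); np.savez('pics/'+f+'.npz',**{k:np.array(v) for k,v in c.items()}); return c
def load(f): return dict(np.load('pics/'+f+'.npz'))
def ray(c,uv):
    K=np.array(c['intrinsics']);k=float(c['k1']);T=np.array(c['world_from_camera'])
    p=cv2.undistortPoints(np.array(uv,float).reshape(-1,1,2),K,np.array([k,0,0,0,0.]))[:,0]
    d=np.c_[p,np.ones(len(p))]@T[:3,:3].T
    return T[:3,3],d
def onz(c,uv,z):
    o,d=ray(c,uv); return o+d*((z-o[2])/d[:,2])[:,None]
def proj(c,P):
    T=np.linalg.inv(np.array(c['world_from_camera']));P=np.atleast_2d(np.array(P,float))
    r,_=cv2.Rodrigues(T[:3,:3]);return cv2.projectPoints(P,r,T[:3,3],np.array(c['intrinsics']),np.array([float(c['k1']),0,0,0,0.]))[0][:,0]
E
python3 - <<'E'
from h import *
s=bot.state();print(s)
a=snap('scene','a');b=snap('side','b')
for c in(a,b):print(np.round(c['world_from_camera'],3).tolist(),c['k1'],c['intrinsics'])
E
```

```text
pics
{'time': 0.0, 'joints': array([ 9.40665695e-01,  3.81193874e-01,  1.29827136e+00, -2.19903403e-05,
        1.46358091e+00, -2.15293055e-01]), 'qd': array([ 0.00108986,  0.00234198,  0.0007101 , -0.00139291,  0.00054946,
       -0.00161194]), 'tau': array([ 1.58489484e-04, -4.37923515e+01, -2.24561173e+01,  7.14385347e-02,
        3.52116139e-02, -1.12199359e-04]), 'ee_pos': array([221.52382826, 503.13984794, 260.13530944]), 'tool_rot': array([-6.46840480e-01, -3.07369102e+00,  2.09588257e-03]), 'ft_force': array([-0.25652475, -0.40528194,  0.5094244 ]), 'moment': array([-0.08918118, -0.00967069, -0.00939202]), 'finger_force': 0.0, 'width': 0.9991553303308104}
[[0.718, 0.513, -0.47, 1054.251], [0.696, -0.531, 0.483, -562.08], [-0.002, -0.674, -0.739, 941.891], [0.0, 0.0, 0.0, 1.0]] 0.03685105056602533 [[369.45209634   0.         256.3499239 ]
 [  0.         369.45209634 192.08438532]
 [  0.           0.           1.        ]]
[[0.684, -0.43, 0.589, -313.161], [-0.729, -0.384, 0.567, -784.902], [-0.018, -0.817, -0.576, 896.995], [0.0, 0.0, 0.0, 1.0]] -0.04180444371363714 [[466.65554727   0.         249.7475698 ]
 [  0.         466.65554727 193.51902017]
 [  0.           0.           1.        ]]
```

```bash
python3 -c "
import cv2
for n in 'ab':
  i=cv2.imread(f'pics/{n}.png');cv2.imwrite(f'pics/{n}L.png',cv2.resize(i,(800,600),interpolation=cv2.INTER_CUBIC))"
```

```text
(no output)
```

View pics/aL.png

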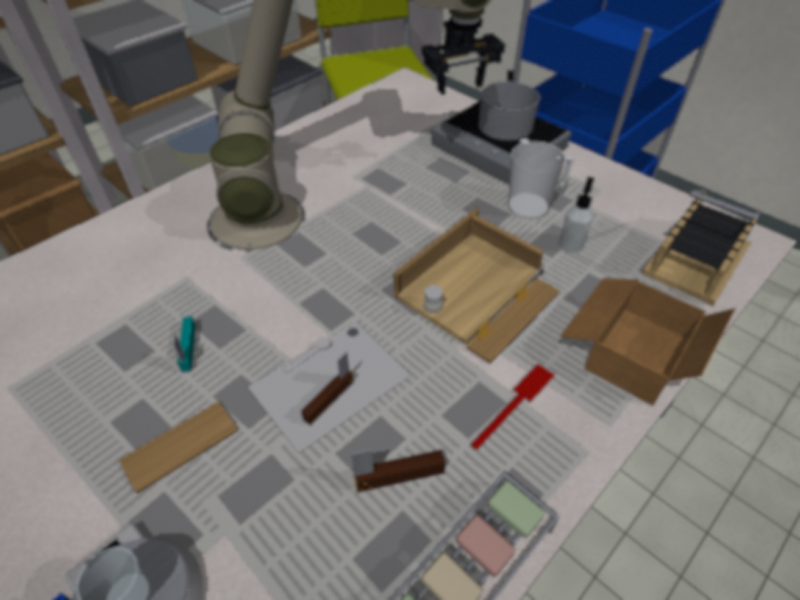

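View pics/bL.png

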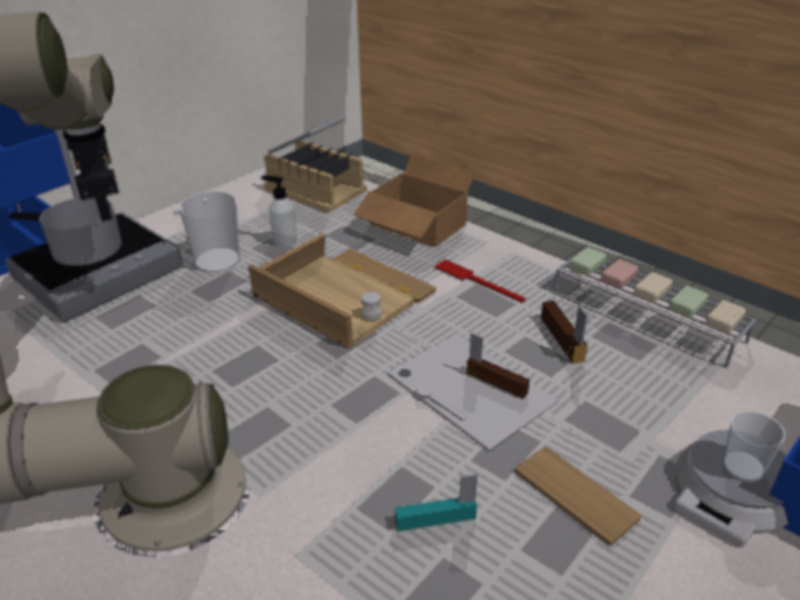

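Candidates, in 800×600 px:
- Turquoise square: scene (186,343), side (435,512). Excluded by colour.
- Dark square on the table: scene (400,470), side (563,330). It is the larger of the two.
- Dark square on the white board: scene (330,395), side (498,377). It is smaller and stands on the board, so this is the one I'm choosing.

The mould's drop side is at scene (510,320), the jar is at the open end (433,298), and the end board is at the top right, from (475,215) to (540,265).

```bash
python3 - <<'E'
from h import *
a=load('a');b=load('b')
s=.64
def P(c,l,z): return np.round(onz(c,np.array(l)*s,z)).tolist()
print('board a',P(a,[(248,385),(352,325),(408,378),(300,447)],8))
print('sq top stock a',P(a,[(304,412),(350,374)],42),'b',P(b,[(470,362),(528,383)],42))
print('mould fixed/end top corners a',P(a,[(397,266),(475,213),(541,263)],78))
print('mould b', P(b,[(351,318),(250,267),(324,238)],78))
print('jar top a',P(a,[(434,290)],66),'b',P(b,[(371,297)],66))
print('jug b',P(b,[(217,260)],0),'bottle',P(b,[(283,240)],0), 'a',P(a,[(527,208),(573,243)],0))
def crop(n,x,y,w,h,k):
    i=cv2.imread(f'pics/{n}.png')[y:y+h,x:x+w]; return cv2.resize(i,None,fx=k,fy=k,interpolation=cv2.INTER_CUBIC)
A=crop('a',155,130,200,160,4)
B=crop('b',155,145,200,140,4)
cv2.imwrite('pics/cA.png',crop('a',155,200,120,90,6))
E
```

```text
board a [[403.0, -314.0, 8.0], [436.0, -73.0, 8.0], [613.0, -88.0, 8.0], [577.0, -328.0, 8.0]]
sq top stock a [[546.0, -288.0, 42.0], [544.0, -175.0, 42.0]] b [[520.0, -181.0, 42.0], [543.0, -292.0, 42.0]]
mould fixed/end top corners a [[430.0, 69.0, 78.0], [438.0, 323.0, 78.0], [646.0, 290.0, 78.0]]
mould b [[437.0, 42.0, 78.0], [421.0, 331.0, 78.0], [608.0, 303.0, 78.0]]
jar top a [[527.0, 80.0, 66.0]] b [[524.0, 75.0, 66.0]]
jug b [[458.0, 521.0, 0.0]] bottle [[622.0, 475.0, 0.0]] a [[466.0, 512.0, 0.0], [625.0, 478.0, 0.0]]
```

View pics/cA.png

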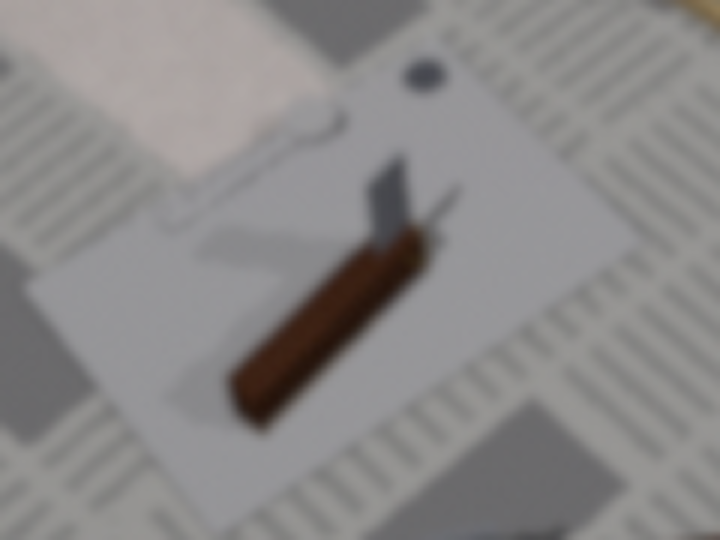

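The close crop confirms the dark wooden square standing on the white board, with the blade at its upper-right end (world +y). The spoon lies along the board's far edge, clear of it. Next I'll work out the move to it.

```bash
cat >> h.py <<'E'
def plan(p,yaw=None):
    "tool-frame shift (fractions) and turn fraction to reach p with tool pointing down, tool x at heading yaw"
    s=bot.state(); r=R.from_rotvec(s['tool_rot']); M=r.as_matrix()
    d=M.T@(np.array(p)-s['ee_pos']); h=np.degrees(np.arctan2(M[1,0],M[0,0]))
    t=0 if yaw is None else -((yaw-h+90)%180-90)
    print('ee',np.round(s['ee_pos'],1),'zax',np.round(M[:,2],4),'yaw %.2f'%h,'shift mm',np.round(d,1),'frac',np.round(d/120,4),'turn deg %.2f frac %.4f'%(t,t/45),'F',np.round(s['ft_force'],1),'t %.2f'%s['time'])
E
python3 - <<'E'
from h import *
plan((540,-150,260),96)
c=imaging.camera('wrist');s=bot.state();M=R.from_rotvec(s['tool_rot']).as_matrix();T=c['world_from_camera']
print(np.round(M.T@T[:3,:3],3),np.round(M.T@(T[:3,3]-s['ee_pos']),1),c['intrinsics'][0,0],c['k1'])
E
```

```text
ee [221.5 503.2 260.2] zax [-7.e-04 -1.e-03 -1.e+00] yaw 156.24 shift mm [-554.7 -469.5    0.7] frac [-4.6224 -3.9121  0.0055] turn deg 60.24 frac 1.3386 F [-0.6  0.7 -0.3] t 0.10
[[ 0.    -0.949 -0.316]
 [ 1.     0.    -0.001]
 [ 0.001 -0.316  0.949]] [  82.3    0.9 -123.5] 338.3854412518671 -0.07984179704938218
```

{"name": "move_arm", "arguments": {"steps": [[-0.308,-0.261,0,0],[-0.308,-0.261,0,0],[-0.308,-0.261,0,0],[-0.308,-0.261,0,0],[-0.308,-0.261,0,0]], "grip": 100}}

```text
time: 0.65
ee_pos: [327.9, 283.8, 260.7]
tool_rot: [-0.646, -3.074, 0.0]
ft_force: [0.9, -0.0, -0.1]
width: 1.003
finger_force: 0.0
```

{"name": "move_arm", "arguments": {"steps": [[-0.308,-0.261,0,0],[-0.308,-0.261,0,0],[-0.308,-0.261,0,0],[-0.308,-0.261,0,0],[-0.308,-0.261,0,0]]}}

```text
time: 1.15
ee_pos: [434.1, 65.8, 260.8]
tool_rot: [0.647, 3.074, 0.0]
ft_force: [0.6, 0.7, 0.0]
width: 1.001
finger_force: 0.0
```

{"name": "move_arm", "arguments": {"steps": [[-0.308,-0.261,0,0],[-0.308,-0.261,0,0],[-0.308,-0.261,0,0],[-0.308,-0.261,0,0],[-0.308,-0.261,0,0]]}}

```text
time: 1.65
ee_pos: [540.1, -152.0, 260.5]
tool_rot: [-0.647, -3.074, -0.0]
ft_force: [1.7, 0.8, -0.2]
width: 1.0
finger_force: 0.0
```

{"name": "move_arm", "arguments": {"steps": [[0,0,0,0.167],[0,0,0,0.167],[0,0,0,0.167],[0,0,0,0.167],[0,0,0,0.167]]}}

```text
time: 2.15
ee_pos: [539.6, -150.1, 260.5]
tool_rot: [-1.61, -2.697, 0.0]
ft_force: [0.2, -0.1, -0.1]
width: 1.0
finger_force: 0.0
```

{"name": "move_arm", "arguments": {"steps": [[0,0,0,0.167],[0,0,0,0.167],[0,0,0,0.167],[0,0,0,0]]}}

```text
time: 2.55
ee_pos: [539.6, -150.0, 260.5]
tool_rot: [-2.101, -2.335, 0.0]
ft_force: [-0.1, -1.4, 0.0]
width: 0.998
finger_force: 0.0
```

```bash
python3 - <<'E'
from h import *
plan((540,-232,200),96)
c=snap('wrist','w1')
cv2.imwrite('pics/w1L.png',cv2.resize(c['frame'],(800,600),interpolation=cv2.INTER_CUBIC))
E
```

```text
ee [ 539.6 -150.   260.5] zax [-5.e-04  2.e-04 -1.e+00] yaw 96.05 shift mm [-81.6  -8.2  60.5] frac [-0.68   -0.0686  0.5041] turn deg 0.05 frac 0.0010 F [-0.1 -1.4  0. ] t 2.55
```

View pics/w1L.png

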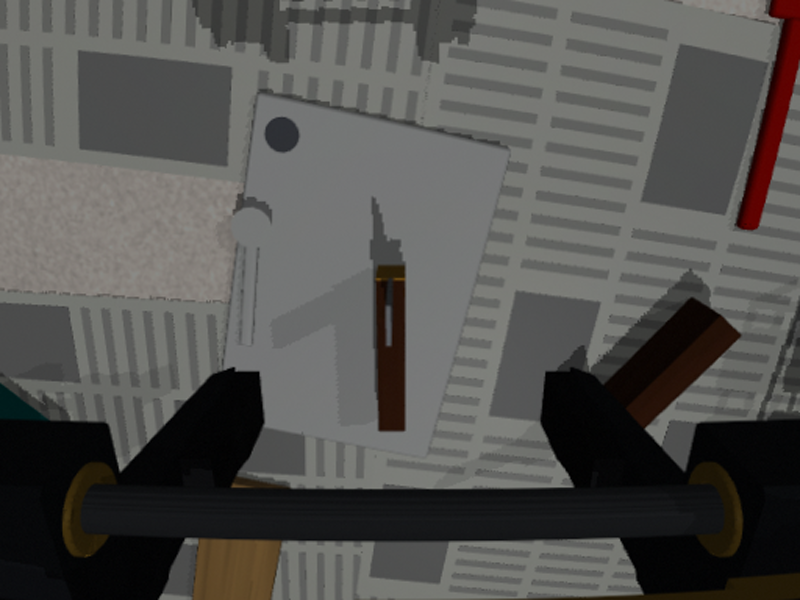

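The wrist view shows the square at (390,350), blade and brass end at the top (world +y), nearly aligned with the tool. The spoon is at (250,270), well clear. I'll measure the stock with a mask.

```bash
python3 - <<'E'
from h import *
c=load('w1');f=c['frame'].astype(int)
m=((f[...,2]-f[...,0])>18).astype(np.uint8)
m[:, :215]=0;m[:,290:]=0;m[:160]=0;m[290:]=0
cnt=max(cv2.findContours(m,0,2)[0],key=cv2.contourArea)
print(cv2.boundingRect(cnt),cv2.contourArea(cnt))
for v in range(168,280,8):
    u=np.where(m[v])[0]
    if len(u): 
        P=onz(c,[(u.min()-.0,v),(u.max()+.0,v)],42); print(v,u.min(),u.max(),np.round(P[:,:2],1).tolist(),f[v,(u.min()+u.max())//2])
print('board',np.round(onz(c,np.array([(258,93),(509,150),(427,457),(220,420)])*.64,8)))
print(np.round(onz(c,np.array([(377,279),(405,279),(405,430),(379,430)])*.64,42),1))
E
```

```text
(240, 170, 20, 106) 1706.0
176 241 258 [[524.7, -168.6], [542.5, -166.7]] [ 6 28 39]
184 241 258 [[525.5, -177.4], [543.4, -175.5]] [36 34 33]
192 241 258 [[526.3, -186.4], [544.4, -184.4]] [36 34 32]
200 241 258 [[527.1, -195.5], [545.4, -193.5]] [87 83 80]
208 242 258 [[529.0, -204.6], [546.3, -202.7]] [64 62 62]
216 242 258 [[529.9, -214.0], [547.3, -212.1]] [61 60 62]
224 242 258 [[530.8, -223.5], [548.4, -221.6]] [ 6 16 36]
232 242 258 [[531.7, -233.3], [549.4, -231.4]] [ 9 17 37]
240 242 258 [[532.6, -243.2], [550.5, -241.2]] [ 8 18 38]
248 242 258 [[533.5, -253.2], [551.5, -251.3]] [ 9 18 38]
256 242 258 [[534.4, -263.5], [552.6, -261.6]] [ 9 18 38]
264 243 258 [[536.5, -273.9], [553.8, -272.0]] [ 8 18 38]
272 243 258 [[537.5, -284.6], [554.9, -282.7]] [ 8 18 39]
board [[ 432.  -59.    8.]
 [ 607.  -79.    8.]
 [ 581. -333.    8.]
 [ 406. -317.    8.]]
[[ 525.2 -171.4   42. ]
 [ 544.1 -169.4   42. ]
 [ 556.8 -286.9   42. ]
 [ 537.4 -289.    42. ]]
```

{"name": "move_arm", "arguments": {"steps": [[-0.39,-0.029,0,0.0],[-0.39,-0.029,0,0],[0,0,0.4,0],[0,0,0.4,0],[0,0,0.4,0]]}}

```text
time: 3.1
ee_pos: [542.5, -244.2, 115.1]
tool_rot: [2.096, 2.34, 0.0]
ft_force: [1.3, -0.5, -0.3]
width: 1.0
finger_force: 0.0
```

{"name": "move_arm", "arguments": {"steps": [[0,0,0.4,0],[0,0,0.1,0],[0,0,0.1,0],[0,0,0.06,0],[0,0,0.019,0]]}}

```text
time: 3.6
ee_pos: [543.3, -244.2, 36.2]
tool_rot: [2.098, 2.336, 0.0]
ft_force: [-0.6, 0.6, 0.6]
width: 0.998
finger_force: 0.0
```

{"name": "move_arm", "arguments": {"steps": [[0,0,0,0],[0,0,0,0],[0,0,0,0],[0,0,0,0],[0,0,0,0]], "grip": 30}}

```text
time: 4.1
ee_pos: [542.8, -243.9, 35.5]
tool_rot: [2.1, 2.337, 0.0]
ft_force: [0.9, -0.3, -0.3]
width: 0.57
finger_force: 0.0
```

```bash
python3 - <<'E'
from h import *
plan((542.6,-244,35),96.2);print(bot.state()['width'])
c=snap('wrist','w2')
cv2.imwrite('pics/w2L.png',c['frame'])
E
```

```text
ee [ 542.8 -243.9   35.5] zax [ 3.e-04 -2.e-04 -1.e+00] yaw 96.12 shift mm [-0.1 -0.2  0.5] frac [-0.0007 -0.0018  0.0042] turn deg -0.08 frac -0.0018 F [ 0.9 -0.3 -0.3] t 4.10
0.5697247639968219
```

View pics/w2L.png

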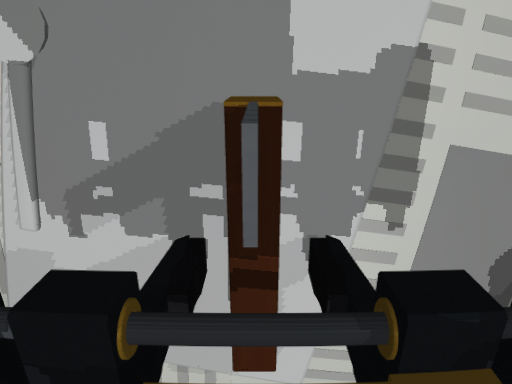

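The stock is centred between the fingers, at about (254,235). I'll check the grip distance and close.

```bash
python3 - <<'E'
from h import *
c=load('w2')
P=onz(c,[(226,104),(281,104),(233,370),(276,370)],42)
s=bot.state();M=R.from_rotvec(s['tool_rot']).as_matrix()
print(np.round((P-s['ee_pos'])@M,1))
E
```

```text
[[ 74.2 -10.1  -6.6]
 [ 74.2   8.5  -6.6]
 [-43.6 -10.6  -6.6]
 [-43.6   9.1  -6.6]]
```

{"name": "move_arm", "arguments": {"steps": [[0,0,0,0],[0,0,0,0],[0,0,0,0],[0,0,0,0],[0,0,0,0]], "grip": 0}}

```text
time: 4.65
ee_pos: [542.6, -243.8, 35.2]
tool_rot: [-2.1, -2.337, 0.0]
ft_force: [-0.6, -0.2, 0.5]
width: 0.221
finger_force: 30.0
```

{"name": "move_arm", "arguments": {"steps": [[0,0,0,0],[0,0,0,0],[0,0,0,0]]}}

```text
time: 4.95
ee_pos: [542.7, -243.8, 35.2]
tool_rot: [-2.1, -2.337, 0.0]
ft_force: [-1.2, -0.8, -0.1]
width: 0.226
finger_force: 30.0
```

{"name": "move_arm", "arguments": {"steps": [[0,0,-0.1,0],[0,0,-0.4,0],[0,0,-0.4,0],[0,0,-0.4,0],[0,0,-0.4,0]]}}

```text
time: 5.45
ee_pos: [542.4, -243.4, 242.2]
tool_rot: [2.099, 2.336, 0.0]
ft_force: [0.7, -0.8, -1.0]
width: 0.224
finger_force: 30.0
```

{"name": "move_arm", "arguments": {"steps": [[0.35,0.035,0,0],[0.35,0.035,0,0],[0.35,0.035,0,0],[0.35,0.035,0,0],[0.35,0.035,0,0]]}}

```text
time: 5.95
ee_pos: [540.8, -31.1, 240.1]
tool_rot: [2.1, 2.336, 0.001]
ft_force: [0.7, -0.0, -2.0]
width: 0.223
finger_force: 30.0
```

{"name": "move_arm", "arguments": {"steps": [[0.35,0.035,0,0],[0.35,0.035,0,0],[0.35,0.035,0,0],[0.35,0.035,0,0],[0.35,0.035,0,0]]}}

```text
time: 6.45
ee_pos: [539.3, 180.0, 240.1]
tool_rot: [2.1, 2.336, 0.001]
ft_force: [1.5, -0.3, -1.7]
width: 0.223
finger_force: 30.0
```

{"name": "move_arm", "arguments": {"steps": [[0,0,0,0],[0,0,0,0]]}}

```text
time: 6.65
ee_pos: [539.4, 179.0, 239.7]
tool_rot: [2.097, 2.339, 0.0]
ft_force: [-0.7, -0.2, -1.9]
width: 0.223
finger_force: 30.0
```

```bash
python3 - <<'E'
from h import *
plan((540,180,250),96.1)
c=snap('wrist','w3')
cv2.imwrite('pics/w3L.png',cv2.resize(c['frame'],(800,600),interpolation=cv2.INTER_CUBIC))
E
```

```text
ee [539.4 179.  239.7] zax [ 3.e-04 -2.e-04 -1.e+00] yaw 96.22 shift mm [  1.    0.7 -10.3] frac [ 0.0081  0.0058 -0.0857] turn deg 0.12 frac 0.0028 F [-0.7 -0.2 -1.9] t 6.65
```

View pics/w3L.png

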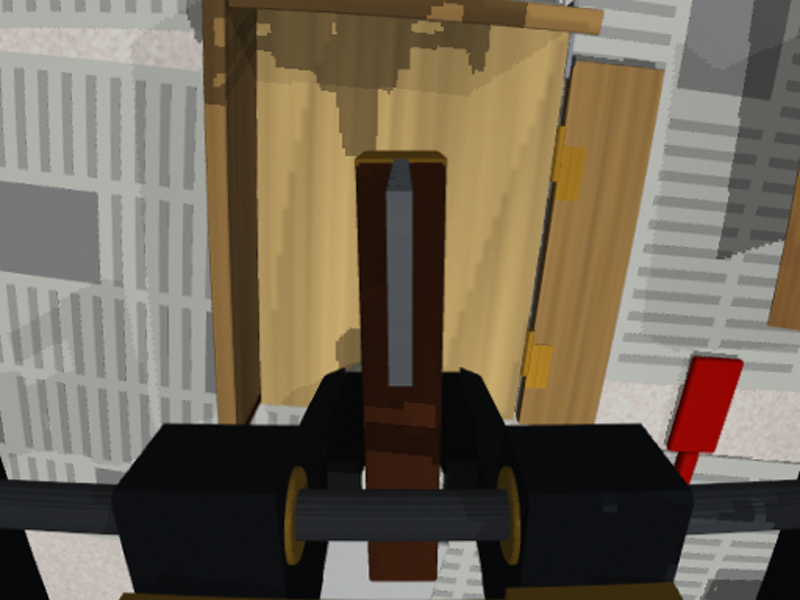

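The wrist view shows:
- Bed, with the fixed side on the left at (215–258, 0–420) and the drop side on the right at (570,60)–(600,425).
- Leaning end board across the top; the lower edge of its top face runs from (232,7) to (602,35).
- Held square in the middle, with its front at (400,155).

```bash
python3 - <<'E'
from h import *
c=load('w3')
q=lambda l,z:onz(c,np.array(l)*.64,z)
def hd(P): d=P[0]-P[-1]; return round(float(np.degrees(np.arctan2(d[1],d[0]))),2)
for n,l,z in [('fix outer top',[(203,20),(218,415)],78),('fix inner top',[(228,20),(234,415)],78),('fix inner foot',[(258,20),(261,395)],18),
 ('bed -y edge',[(571,38),(515,415)],18),('drop outer',[(663,70),(598,420)],13),('drop inner',[(573,65),(520,420)],13)]:
    P=q(l,z);print(n,np.round(P,1)[:,:2].tolist(),hd(P))
print('end top inner edge',np.round(q([(235,8),(420,21),(602,35)],77),1).tolist())
print('end top outer right',np.round(q([(602,10)],78),1).tolist(), 'open end bed',np.round(q([(262,405),(515,418)],18),1).tolist())
E
python3 - <<'E'
import cv2
i=cv2.imread('pics/w3.png')[0:75,120:400]
cv2.imwrite('pics/w3c.png',cv2.resize(i,None,fx=2.85,fy=2.85,interpolation=cv2.INTER_CUBIC))
E
```

```text
fix outer top [[426.7, 300.1], [435.5, 75.6]] 92.25
fix inner top [[439.4, 301.1], [445.6, 76.9]] 91.59
fix inner foot [[438.4, 310.9], [447.9, 57.7]] 92.16
bed -y edge [[627.6, 321.6], [638.2, 61.5]] 92.33
drop outer [[691.3, 312.1], [705.1, 60.5]] 93.14
drop inner [[633.2, 307.0], [644.4, 54.6]] 92.55
end top inner edge [[442.4, 307.1, 77.0], [534.6, 309.9, 77.0], [626.6, 314.9, 77.0]]
end top outer right [[624.0, 326.3, 78.0]] open end bed [[448.8, 49.3, 18.0], [638.7, 58.9, 18.0]]
```

Mould heading is about 92.3°. Its centre line runs through (533,323) at the bed's end, and the board's top edge leans in about 13 mm. The bed width comes to 190 mm, which matches. I'll align and descend.

{"name": "move_arm", "arguments": {"steps": [[0,0,0,0.087],[0.334,-0.005,0,0],[0,0,0.375,0],[0,0,0.375,0],[0,0,0.375,0]]}}

```text
time: 7.2
ee_pos: [537.9, 217.0, 103.4]
tool_rot: [2.18, 2.261, 0.001]
ft_force: [0.6, 0.7, -1.1]
width: 0.225
finger_force: 30.0
```

{"name": "move_arm", "arguments": {"steps": [[0,0,0.3,0],[0,0,0.05,0],[0,0,0.02,0],[0,0,0,0],[0,0,0,0]]}}

```text
time: 7.7
ee_pos: [538.6, 218.2, 61.8]
tool_rot: [2.177, 2.262, 0.004]
ft_force: [0.6, 1.5, -1.5]
width: 0.228
finger_force: 30.0
```

```bash
python3 - <<'E'
from h import *
plan((537.2,219,48.2),92.3)
c=snap('wrist','w4')
cv2.imwrite('pics/w4L.png',c['frame'])
E
```

```text
ee [538.6 218.2  61.8] zax [ 3.4e-03  6.0e-04 -1.0e+00] yaw 92.18 shift mm [ 0.9 -1.4 13.6] frac [ 0.0072 -0.0118  0.1137] turn deg -0.12 frac -0.0027 F [ 0.6  1.5 -1.5] t 7.70
```

View pics/w4L.png

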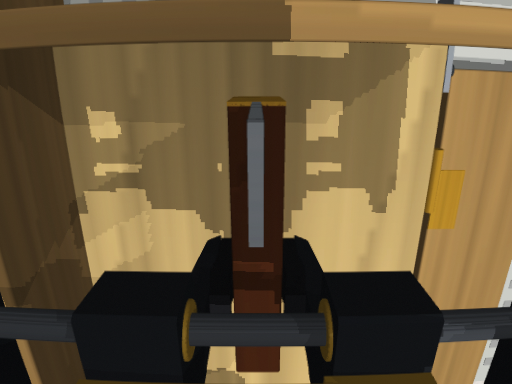

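The square is centred in the bed at about (256,170), with a clear gap to the end board's top edge at v≈45. I'll re-check the pose before landing.

{"name": "move_arm", "arguments": {"steps": [[0,0,0.02,0],[0,0,0.02,0],[0,0,0.02,0],[0,0,0,0],[0,0,0,0]]}}

```text
time: 8.25
ee_pos: [537.6, 218.3, 52.6]
tool_rot: [-2.178, -2.264, 0.0]
ft_force: [-0.5, -0.2, -1.6]
width: 0.221
finger_force: 30.0
```

```bash
python3 - <<'E'
from h import *
plan((537.2,219,48.2),92.3);s=bot.state();print(s['joints'],s['moment'])
E
```

```text
ee [537.6 218.3  52.6] zax [-3.e-04 -0.e+00 -1.e+00] yaw 92.20 shift mm [ 0.7 -0.4  4.4] frac [ 0.0062 -0.0031  0.0363] turn deg -0.10 frac -0.0022 F [-0.5 -0.2 -1.6] t 8.25
[1.81755392e-01 6.55811660e-01 1.48139519e+00 2.54217647e-05
 1.00467766e+00 1.43349467e-01] [-0.11445178  0.00484354 -0.0323606 ]
```

{"name": "move_arm", "arguments": {"steps": [[0,0,0.01,0],[0,0,0.01,0],[0,0,0.01,0],[0,0,0.005,0],[0,0,0,0]]}}

```text
time: 8.75
ee_pos: [537.6, 218.3, 48.3]
tool_rot: [-2.178, -2.264, 0.0]
ft_force: [-0.6, 0.5, -1.7]
width: 0.222
finger_force: 30.0
```

{"name": "move_arm", "arguments": {"steps": [[0,0,0.002,0],[0,0,0.002,0],[0,0,0.002,0],[0,0,0.002,0],[0,0,0.002,0]]}}

```text
time: 9.25
ee_pos: [537.6, 218.3, 47.3]
tool_rot: [2.178, 2.264, 0.0]
ft_force: [0.5, -0.5, -1.2]
width: 0.224
finger_force: 30.0
```

{"name": "move_arm", "arguments": {"steps": [[0,0,0.002,0],[0,0,0.002,0],[0,0,0.002,0],[0,0,0.002,0]]}}

```text
time: 9.65
ee_pos: [537.6, 218.2, 46.3]
tool_rot: [-2.178, -2.264, 0.0]
ft_force: [-0.3, -0.1, -1.8]
width: 0.229
finger_force: 30.0
```

{"name": "move_arm", "arguments": {"steps": [[0,0,0.002,0],[0,0,0.002,0],[0,0,0.002,0]]}}

```text
time: 9.95
ee_pos: [537.6, 218.2, 45.6]
tool_rot: [2.178, 2.264, -0.0]
ft_force: [-0.0, 0.6, -1.5]
width: 0.224
finger_force: 30.0
```

{"name": "move_arm", "arguments": {"steps": [[0,0,0.002,0],[0,0,0.002,0],[0,0,0,0]]}}

```text
time: 10.25
ee_pos: [537.7, 218.2, 45.2]
tool_rot: [2.178, 2.264, 0.0]
ft_force: [-0.6, -0.7, 0.4]
width: 0.223
finger_force: 30.0
```

{"name": "move_arm", "arguments": {"steps": [[0,0,0.002,0],[0,0,0,0],[0,0,0,0]]}}

```text
time: 10.55
ee_pos: [537.7, 218.2, 45.2]
tool_rot: [2.178, 2.263, 0.0]
ft_force: [-2.4, -0.7, 6.2]
width: 0.223
finger_force: 30.0
```

{"name": "move_arm", "arguments": {"steps": [[0,0,0.002,0],[0,0,0,0],[0,0,0,0]]}}

```text
time: 10.85
ee_pos: [537.7, 218.3, 45.2]
tool_rot: [2.178, 2.263, 0.0]
ft_force: [-3.3, -1.9, 8.0]
width: 0.227
finger_force: 30.0
```

{"name": "move_arm", "arguments": {"steps": [[0,0,-0.001,0],[0.015,0,0,0],[0.02,0,0,0],[0.02,0,0,0],[0.02,0,0,0]]}}

```text
time: 11.35
ee_pos: [538.0, 226.8, 45.2]
tool_rot: [2.177, 2.262, 0.001]
ft_force: [0.5, -3.9, 4.9]
width: 0.225
finger_force: 30.0
```

{"name": "move_arm", "arguments": {"steps": [[0.01,0,0,0],[0.01,0,0,0],[0.008,0,0,0],[0.006,0,0,0],[0.006,0,0,0]]}}

```text
time: 11.85
ee_pos: [537.8, 231.5, 45.2]
tool_rot: [2.177, 2.262, 0.001]
ft_force: [0.4, -4.7, 6.1]
width: 0.223
finger_force: 30.0
```

{"name": "move_arm", "arguments": {"steps": [[0.006,0,0,0],[0.006,0,0,0],[0.006,0,0,0],[0.006,0,0,0],[0.006,0,0,0]]}}

```text
time: 12.35
ee_pos: [537.6, 235.1, 45.2]
tool_rot: [2.177, 2.262, 0.001]
ft_force: [0.2, -5.3, 5.1]
width: 0.222
finger_force: 30.0
```

{"name": "move_arm", "arguments": {"steps": [[0.006,0,0,0],[0.006,0,0,0],[0.006,0,0,0],[0.006,0,0,0],[0.006,0,0,0]]}}

```text
time: 12.85
ee_pos: [537.5, 238.3, 45.3]
tool_rot: [2.177, 2.262, -0.0]
ft_force: [0.2, -7.6, 6.2]
width: 0.224
finger_force: 30.0
```

{"name": "move_arm", "arguments": {"steps": [[0.006,0,0,0],[0.006,0,0,0],[0.006,0,0,0],[0,0,0,0]]}}

```text
time: 13.25
ee_pos: [537.5, 240.6, 45.3]
tool_rot: [2.177, 2.262, 0.0]
ft_force: [0.9, -6.2, 6.5]
width: 0.22
finger_force: 30.0
```

{"name": "move_arm", "arguments": {"steps": [[0.006,0,0.001,0],[0.006,0,0,0],[0.006,0,0,0],[0.006,0,0,0],[0,0,0,0]]}}

```text
time: 13.75
ee_pos: [537.4, 243.4, 45.2]
tool_rot: [2.177, 2.262, 0.0]
ft_force: [-0.9, -7.7, 6.0]
width: 0.222
finger_force: 30.0
```

{"name": "move_arm", "arguments": {"steps": [[0.006,0,0,0],[0.006,0,0,0],[0.006,0,0,0],[0,0,0,0]]}}

```text
time: 14.15
ee_pos: [537.3, 245.6, 45.2]
tool_rot: [2.177, 2.262, 0.001]
ft_force: [-0.5, -7.0, 6.9]
width: 0.224
finger_force: 30.0
```

{"name": "move_arm", "arguments": {"steps": [[0.004,0,0,0],[0.004,0,0,0],[0.004,0,0,0],[0,0,0,0]]}}

```text
time: 14.55
ee_pos: [537.3, 247.0, 45.2]
tool_rot: [2.177, 2.262, 0.0]
ft_force: [0.9, -7.4, 6.4]
width: 0.225
finger_force: 30.0
```

{"name": "move_arm", "arguments": {"steps": [[0.003,0,0,0],[0.003,0,0,0],[0.003,0,0,0],[0,0,0,0]]}}

```text
time: 14.95
ee_pos: [537.2, 248.1, 45.2]
tool_rot: [2.177, 2.262, 0.0]
ft_force: [0.2, -7.7, 5.7]
width: 0.225
finger_force: 30.0
```

{"name": "move_arm", "arguments": {"steps": [[0.002,0,0,0],[0.002,0,0,0],[0,0,0,0]]}}

```text
time: 15.25
ee_pos: [537.2, 248.5, 45.2]
tool_rot: [2.177, 2.262, 0.0]
ft_force: [0.4, -7.1, 6.2]
width: 0.222
finger_force: 30.0
```

{"name": "move_arm", "arguments": {"steps": [[0.002,0,0,0],[0.002,0,0,0],[0,0,0,0]]}}

```text
time: 15.55
ee_pos: [537.2, 248.8, 45.2]
tool_rot: [2.177, 2.262, -0.0]
ft_force: [-0.4, -9.0, 7.5]
width: 0.223
finger_force: 30.0
```

{"name": "move_arm", "arguments": {"steps": [[0.002,0,0,0],[0.002,0,0,0],[0,0,0,0]]}}

```text
time: 15.85
ee_pos: [537.2, 248.9, 45.2]
tool_rot: [2.177, 2.262, -0.001]
ft_force: [-0.3, -11.1, 7.1]
width: 0.223
finger_force: 30.0
```

{"name": "move_arm", "arguments": {"steps": [[-0.001,0,0.0015,0],[0,0,0,0],[0,0,0,0]]}}

```text
time: 16.15
ee_pos: [537.2, 248.9, 45.2]
tool_rot: [2.177, 2.262, -0.001]
ft_force: [-0.9, -10.4, 9.1]
width: 0.22
finger_force: 30.0
```

```bash
python3 - <<'E'
from h import *
s=bot.state();print(s['ft_force'],s['moment'],s['ee_pos'])
c=snap('scene','s5');d=snap('side','d5')
# end board: top crop of both views, side by side
A=c['frame'][125:185,245:360];B=d['frame'][145:205,150:265]
cv2.imwrite('pics/c5.png',np.vstack([cv2.resize(x,None,fx=5,fy=5,interpolation=cv2.INTER_CUBIC) for x in(A,B)]))
s=bot.state();print(s['ft_force'],s['ee_pos'],s['time'])
E
```

```text
[ -0.90713417 -10.41251844   9.08086018] [-1.60755371  0.17540273  0.04097863] [537.20258816 248.85055737  45.24720655]
[ -1.03680558 -10.45560439   8.5707939 ] [537.19154813 248.856334    45.24164674] 16.25
```

View pics/c5.png

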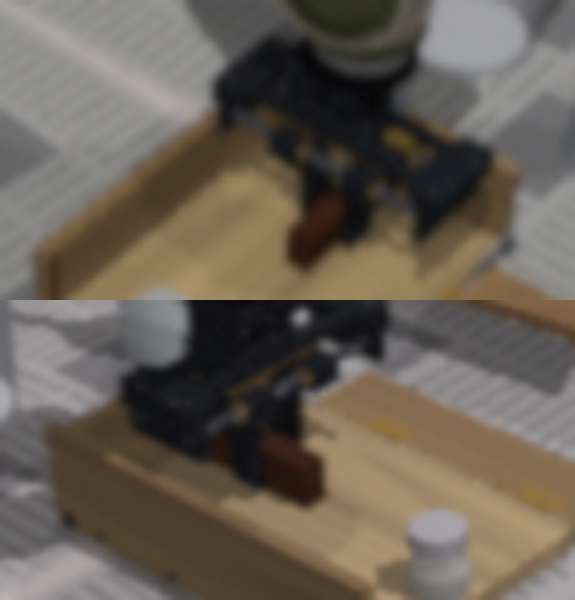

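Both views look upright: the end board stands square to the side, the square's stock is flat on the bed, and the jar is untouched. I'll bear down slightly more and hold.

{"name": "move_arm", "arguments": {"steps": [[0,0,0.001,0],[0,0,0,0],[0,0,0,0],[0,0,0,0],[0,0,0,0]]}}

```text
time: 16.75
ee_pos: [537.2, 248.9, 45.2]
tool_rot: [2.177, 2.262, -0.001]
ft_force: [-0.6, -10.4, 9.9]
width: 0.224
finger_force: 30.0
```

{"name": "move_arm", "arguments": {"steps": [[0,0,0,0],[0,0,0,0],[0,0,0,0],[0,0,0,0],[0,0,0,0]]}}

```text
time: 17.25
ee_pos: [537.2, 248.9, 45.2]
tool_rot: [2.177, 2.262, -0.001]
ft_force: [0.1, -9.5, 9.8]
width: 0.228
finger_force: 30.0
```

{"name": "move_arm", "arguments": {"steps": [[0,0,0,0],[0,0,0,0],[0,0,0,0],[0,0,0,0],[0,0,0,0]]}}

```text
time: 17.75
ee_pos: [537.2, 248.9, 45.2]
tool_rot: [2.177, 2.262, -0.001]
ft_force: [-0.3, -11.4, 9.5]
width: 0.224
finger_force: 30.0
```

```bash
python3 - <<'E'
from h import *
plan((533,323,45),92.3);s=bot.state();print(s['ft_force'],s['moment'],s['ee_pos'])
E
```

```text
ee [537.2 248.9  45.2] zax [ 0.0017 -0.0021 -1.    ] yaw 92.19 shift mm [74.2 -1.3  0. ] frac [ 6.186e-01 -1.110e-02  4.000e-04] turn deg -0.11 frac -0.0024 F [ -0.3 -11.4   9.5] t 17.75
[ -0.29344282 -11.42461436   9.49305617] [-1.63843078  0.17014477 -0.00826199] [537.17354598 248.87533036  45.21619902]
```

{"name": "move_arm", "arguments": {"steps": [[-0.002,0,0.001,0],[0,0,0,0],[0,0,0,0],[0,0,0,0],[0,0,0,0]]}}

```text
time: 18.25
ee_pos: [537.2, 248.9, 45.2]
tool_rot: [2.177, 2.262, -0.0]
ft_force: [-0.3, -9.3, 11.7]
width: 0.226
finger_force: 30.0
```

{"name": "move_arm", "arguments": {"steps": [[0,0,0,0],[0,0,0,0],[0,0,0,0],[0,0,0,0],[0,0,0,0]]}}

```text
time: 18.75
ee_pos: [537.2, 248.8, 45.2]
tool_rot: [2.177, 2.262, -0.0]
ft_force: [-1.4, -8.7, 10.3]
width: 0.222
finger_force: 30.0
```

{"name": "move_arm", "arguments": {"steps": [[0,0,0,0],[0,0,0,0],[0,0,0,0],[0,0,0,0],[0,0,0,0]]}}

```text
time: 19.25
ee_pos: [537.2, 248.8, 45.2]
tool_rot: [2.177, 2.262, 0.0]
ft_force: [-1.3, -9.7, 10.8]
width: 0.226
finger_force: 30.0
```

```bash
python3 - <<'E'
from h import *
plan((533,323,45),92.3);s=bot.state();print(s['ft_force'],s['moment'],s['ee_pos'])
E
```

```text
ee [537.2 248.8  45.2] zax [ 0.0019 -0.0018 -1.    ] yaw 92.19 shift mm [74.3 -1.3  0.1] frac [ 0.6189 -0.0112  0.0007] turn deg -0.11 frac -0.0024 F [-1.3 -9.7 10.8] t 19.25
[-1.27850011 -9.72342225 10.79963577] [-1.39938564  0.27189923 -0.01790584] [537.18420217 248.84368019  45.22334803]
```

{"name": "move_arm", "arguments": {"steps": [[0,0,-0.002,0],[0,0,-0.001,0],[0,0,-0.001,0],[0,0,0,0]]}}

```text
time: 19.65
ee_pos: [537.2, 248.8, 45.3]
tool_rot: [2.177, 2.262, -0.0]
ft_force: [0.3, -9.0, 6.7]
width: 0.226
finger_force: 30.0
```

{"name": "move_arm", "arguments": {"steps": [[-0.002,0,-0.001,0],[-0.002,0,-0.001,0],[0,0,0,0]]}}

```text
time: 19.95
ee_pos: [537.2, 248.8, 45.3]
tool_rot: [2.177, 2.262, 0.001]
ft_force: [0.3, -6.4, 4.5]
width: 0.223
finger_force: 30.0
```

{"name": "move_arm", "arguments": {"steps": [[-0.003,0,-0.001,0],[-0.003,0,0,0],[-0.004,0,0,0],[-0.004,0,0,0],[0,0,0,0]]}}

```text
time: 20.45
ee_pos: [536.7, 248.3, 45.2]
tool_rot: [2.178, 2.264, 0.002]
ft_force: [1.9, 2.2, 3.4]
width: 0.22
finger_force: 30.0
```

{"name": "move_arm", "arguments": {"steps": [[-0.01,0,-0.001,0],[-0.02,0,0,0],[-0.04,0,0,0],[-0.05,0,0,0],[-0.04,0,0,0]]}}

```text
time: 20.95
ee_pos: [537.2, 228.2, 45.2]
tool_rot: [-2.178, -2.263, 0.0]
ft_force: [-1.2, 4.8, 4.5]
width: 0.226
finger_force: 30.0
```

{"name": "move_arm", "arguments": {"steps": [[0,0,-0.01,0],[0,0,-0.05,0],[0,0,-0.2,0],[0,0,-0.4,0],[0,0,-0.4,0]]}}

```text
time: 21.45
ee_pos: [536.5, 228.2, 173.2]
tool_rot: [-2.178, -2.263, 0.005]
ft_force: [1.2, 0.0, -1.9]
width: 0.227
finger_force: 30.0
```

{"name": "move_arm", "arguments": {"steps": [[0,0,-0.4,0],[0,0,-0.1,0],[0,0,0,0]]}}

```text
time: 21.75
ee_pos: [537.4, 228.6, 233.8]
tool_rot: [2.177, 2.262, 0.003]
ft_force: [0.7, 0.6, -1.7]
width: 0.228
finger_force: 30.0
```

```bash
python3 - <<'E'
from h import *
c=snap('wrist','w6')
cv2.imwrite('pics/w6L.png',cv2.resize(c['frame'],(800,600),interpolation=cv2.INTER_CUBIC))
plan((543.5,-244,235),96.2)
E
```

```text
ee [536.8 228.4 231.6] zax [-1.1e-03 -6.0e-04 -1.0e+00] yaw 92.19 shift mm [-472.4  -11.4   -3.1] frac [-3.9363 -0.0951 -0.0257] turn deg -4.01 frac -0.0890 F [ 0.3  0.3 -2.4] t 21.80
```

View pics/w6L.png

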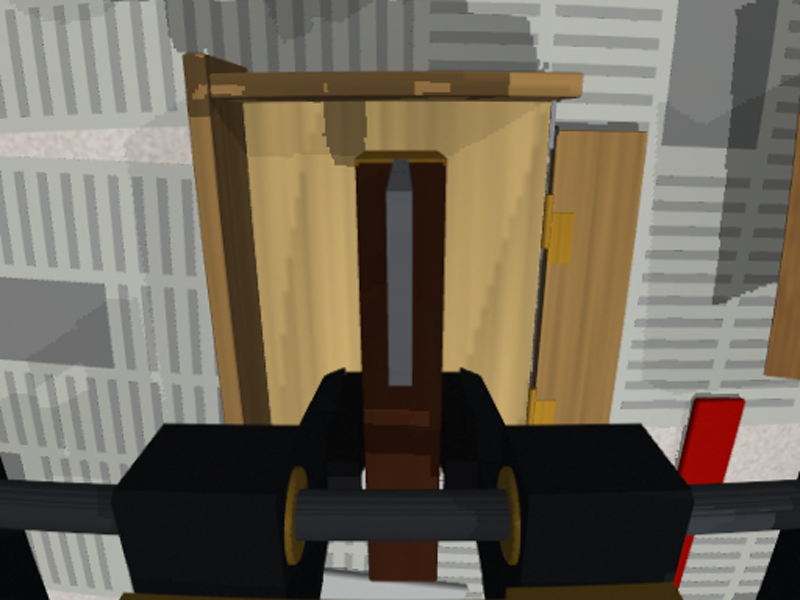

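The end board's inner top edge is at v≈100 across the picture, parallel to the bed end. I'll check that number and then go back.

```bash
python3 - <<'E'
from h import *
c=load('w6')
print(np.round(onz(c,np.array([(240,100),(400,99),(550,98)])*.64,78),1))
print('foot vs top proj of plumb face',np.round(proj(c,[(533,323.5,78),(533,323.5,18)])/.64,1))
plan((543.5,-244,235),96.2)
E
```

```text
[[453.1 318.9  78. ]
 [533.7 321.8  78. ]
 [609.2 325.8  78. ]]
foot vs top proj of plumb face [[398.7  95.3]
 [399.   99.7]]
ee [536.8 228.4 231.6] zax [-1.1e-03 -6.0e-04 -1.0e+00] yaw 92.19 shift mm [-472.4  -11.4   -3.1] frac [-3.9363 -0.0951 -0.0257] turn deg -4.01 frac -0.0890 F [ 0.3  0.3 -2.4] t 21.80
```

{"name": "move_arm", "arguments": {"steps": [[-0.39,-0.01,0,0],[-0.39,-0.01,0,0],[-0.39,-0.01,0,0],[-0.39,-0.01,0,0],[-0.39,-0.01,0,0]]}}

```text
time: 22.3
ee_pos: [539.1, -7.1, 229.7]
tool_rot: [-2.175, -2.261, 0.005]
ft_force: [0.8, -0.3, -0.7]
width: 0.222
finger_force: 30.0
```

{"name": "move_arm", "arguments": {"steps": [[-0.39,-0.01,0,0],[-0.39,-0.01,0,0],[-0.39,-0.01,0,0],[-0.39,-0.01,0,0],[-0.39,-0.01,0,0]]}}

```text
time: 22.8
ee_pos: [542.2, -241.1, 229.4]
tool_rot: [-2.175, -2.26, 0.002]
ft_force: [1.6, 0.0, -2.1]
width: 0.224
finger_force: 30.0
```

{"name": "move_arm", "arguments": {"steps": [[0,0,0,-0.089],[0,0,0,0],[0,0,0,0]]}}

```text
time: 23.1
ee_pos: [542.8, -238.7, 230.6]
tool_rot: [-2.097, -2.334, 0.001]
ft_force: [0.2, 0.4, -1.7]
width: 0.223
finger_force: 30.0
```

```bash
python3 - <<'E'
from h import *
plan((543.5,-244,40),96.2)
E
```

```text
ee [ 542.8 -238.7  230.6] zax [-0.0029  0.0021 -1.    ] yaw 96.13 shift mm [ -5.8   0.6 190.5] frac [-0.0484  0.0054  1.5879] turn deg -0.07 frac -0.0015 F [ 0.2  0.4 -1.7] t 23.10
```

{"name": "move_arm", "arguments": {"steps": [[-0.03,0,0.38,0],[0,0,0.4,0],[0,0,0.4,0],[0,0,0.3,0],[0,0,0.08,0]]}}

```text
time: 23.6
ee_pos: [542.0, -240.7, 41.2]
tool_rot: [-2.092, -2.333, 0.001]
ft_force: [-1.0, 0.4, -1.0]
width: 0.225
finger_force: 30.0
```

{"name": "move_arm", "arguments": {"steps": [[0,0,0.01,0],[0,0,0,0],[0,0,0,0]]}}

```text
time: 23.9
ee_pos: [544.4, -243.3, 46.0]
tool_rot: [2.096, 2.336, 0.001]
ft_force: [-0.2, 0.5, -2.1]
width: 0.224
finger_force: 30.0
```

{"name": "move_arm", "arguments": {"steps": [[0,0,0.02,0],[0,0,0.02,0],[0,0,0.02,0],[0,0,0,0],[0,0,0,0]]}}

```text
time: 24.4
ee_pos: [543.6, -243.0, 36.7]
tool_rot: [-2.098, -2.338, -0.0]
ft_force: [-0.8, -0.9, -1.3]
width: 0.222
finger_force: 30.0
```

{"name": "move_arm", "arguments": {"steps": [[0,0,0.004,0],[0,0,0.003,0],[0,0,0.003,0],[0,0,0.003,0],[0,0,0,0]]}}

```text
time: 24.9
ee_pos: [543.6, -243.0, 35.3]
tool_rot: [2.098, 2.338, 0.0]
ft_force: [-0.4, -0.5, 0.1]
width: 0.219
finger_force: 30.0
```

Landed: the force shows the weight has come off. Release and retreat.

{"name": "move_arm", "arguments": {"steps": [[0,0,0.001,0],[0,0,0,0],[0,0,0,0],[0,0,0,0],[0,0,0,0]], "grip": 60}}

```text
time: 25.4
ee_pos: [543.6, -243.0, 35.1]
tool_rot: [2.098, 2.338, -0.0]
ft_force: [1.2, 0.3, 0.2]
width: 0.6
finger_force: 0.0
```

{"name": "move_arm", "arguments": {"steps": [[0,0,0,0],[0,0,0,0],[0,0,0,0]]}}

```text
time: 25.7
ee_pos: [543.6, -243.0, 35.1]
tool_rot: [-2.098, -2.338, -0.0]
ft_force: [0.2, -0.5, -0.4]
width: 0.597
finger_force: 0.0
```

{"name": "move_arm", "arguments": {"steps": [[0,0,-0.05,0],[0,0,-0.2,0],[0,0,-0.4,0],[0,0,-0.4,0],[0,0,-0.4,0]]}}

```text
time: 26.2
ee_pos: [543.3, -242.7, 211.5]
tool_rot: [2.098, 2.338, 0.0]
ft_force: [1.0, -0.7, -0.3]
width: 0.603
finger_force: 0.0
```

{"name": "move_arm", "arguments": {"steps": [[-0.3,0,-0.2,0],[-0.3,0,-0.2,0],[0,0,0,0],[0,0,0,0]]}}

```text
time: 26.6
ee_pos: [551.1, -314.7, 257.0]
tool_rot: [-2.099, -2.337, -0.0]
ft_force: [0.5, 0.2, -0.9]
width: 0.596
finger_force: 0.0
```

```bash
python3 - <<'E'
from h import *
c=snap('side','z')
cv2.imwrite('pics/zL.png',cv2.resize(c['frame'][120:320,120:400],None,fx=2.8,fy=2.8,interpolation=cv2.INTER_CUBIC))
print(bot.state()['time'])
E
```

```text
26.65
```

View pics/zL.png

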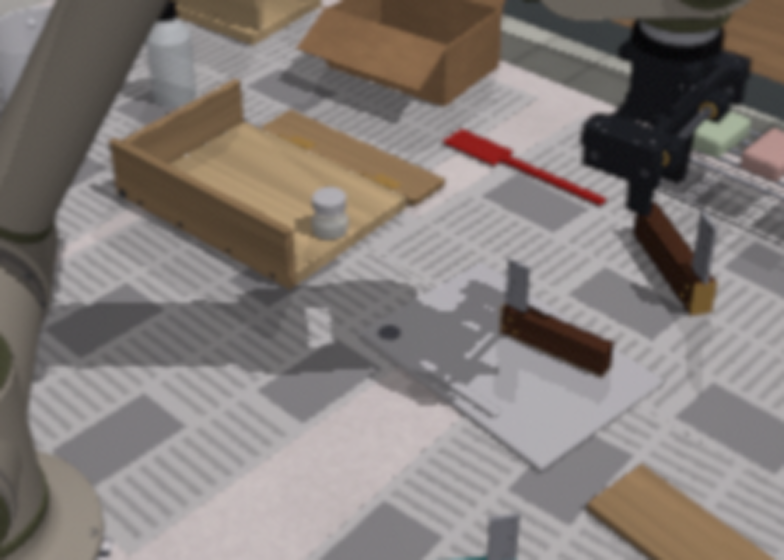

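The square stands on the white board at (555,335), the end board is upright at (180,130), and the jar at (330,210) and everything else in view are unmoved. Handing in.

```bash
python3 -c "
from bench import bot
print(bot.hand_in())"
```

```text
the job is handed in; nothing more can be done
None
```

The job is handed in (26.7 s on the clock): the square pushed the end board upright, was held against bed and board for about 3 s at roughly 11–12 N down and 9–11 N in at the wrist, and is back standing on the white board; flushness was judged from the push stopping firmly where expected, not from seeing the gap.

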